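Third hand at the board test fixture

TASK

Pick up the blue circuit board (its heatsink makes a good handle) and put it over the two guide pins of the test fixture, green terminal-block end towards the fixture end that carries the black header, so that it rests on the spring-loaded plate. Then press it down with a steady push of about 10 N against the springs, and finish while still holding it down like that: I will swing the hold-down clips over its edges and tighten them. Don't ram the plate, and leave the other things on the bench where they are.

Things in the scene. Friction and masses are not known exactly. Their poses are not given: they have to be found in the camera images.
- board: blue circuit board, 70 mm (its x) by 100 mm (its y), 2 mm thick, about 0.12 kg, lying face up on the bench. Origin at the centre of its underside, z up. A silver finned heatsink stands in its middle. A green terminal block (top 15 mm up) is at the +y end, two round capacitors (up to 18 mm) at the -y end.
- sink_top (a point): centre of the heatsink's top, 24 mm above the board's underside, over its middle. The heatsink measures 34 mm along the board's x and 40 mm along y; grip it across the 34 mm (fingers closing along the board's x): beside it there, within 12 mm of the middle in y, nothing stands above the board.
- hole_a (a point): centre of locating hole A, 8 mm diameter, gold ring, beside the green terminal block; on the underside at board x -26, y +42 mm. It belongs on pin A.
- hole_b (a point): centre of locating hole B, 8 mm diameter, gold ring, at the other end; on the underside at board x +18, y -42 mm. It belongs on pin B. Turned half round, the board does not fit.
- fixture: grey board test fixture, aluminium deck, fixed to the bench, 114 mm (x) by 174 mm (y); origin at the centre of its foot, z up; a black box header sticks out of its +y end. Two steel guide pins stand on it; between them a brown plate floats on springs. At each end (69 to 81 mm off in y) a hold-down clip, top 74 mm up, is swung aside. The seated board has its yaw and is centred on it.
- pin_a (a point): tip of guide pin A, at the header end (fixture x -26, y +42 mm), 73 mm above the bench; pin 6 mm diameter, its last 7 mm tapering to a rounded point.
- pin_b (a point): tip of guide pin B, same shape and height, at the other end (fixture x +18, y -42 mm).
- rest (a point): middle between the tops of the two black rest rails of the floating plate, moving with it; 59 mm above the bench with the plate fully up. The board's underside rests at this height.
- plate: brown floating plate of the fixture, 88 by 124 by 5 mm, with two black rest rails, 7 by 58 mm, 4 mm high, along y at fixture x -29 and +29 mm, on which the board lies. Origin: centre of its underside, 50 mm above the bench when up.
- plate_travel (a joint): how far the floating plate is pressed down, m: 0 fully up, 0.009 hard stop. A push of about 3 N starts it moving, then it takes 1.5 N more for each mm (10 N at about 4.7 mm), the board's weight (1.2 N) included. Rubbing on the pins may take 1 or 2 N.
- multimeter: orange and black multimeter, 132x66x39 mm; leave alone
- screwdriver: red screwdriver, 159 mm long; leave alone
- green_board: green circuit board with relays, 52x72x15 mm; leave alone
- spare_board: small green circuit board, 42x58x17 mm; leave alone
- cutters: orange side cutters, 131 mm long; leave alone
- tweezers: steel tweezers, 126 mm long; leave alone
- lead_box: small white cardboard box, 42x60x32 mm; leave alone
- clip_r: red crocodile clip, 52 mm long; leave alone
- clip_k: black crocodile clip, 52 mm long; leave alone
- pen: white marker pen, 135 mm long; leave alone

How it is judged:
On the way, in this order (a step that is already met when the one before it is completed fails the run):
1. the board is carried clear of the bench (height (world z) of board above 0.04 m and contact force between the fingers and board above 1 N), for 0.1 s.
2. the board is down over both guide pins, at the plate (horizontal distance between hole_a and pin_a below 0.003 m and horizontal distance between hole_b and pin_b below 0.003 m and z of board in the frame of rest below 0.004 m and angle between board's own z axis and vertical below 0.1 rad), for 0.1 s.
At the end, for the whole second after the job is handed in: Both holes of the board are on their own pins (within 3 mm), the board lies level (0.06 rad) on the rails, the fingers hold it down with 6 to 15 N on the rails, the plate floating between its stops (pressed 1.5 to 8.5 mm), everything still (horizontal distance between hole_a and pin_a below 0.003 m and horizontal distance between hole_b and pin_b below 0.003 m and z of board in the frame of rest between -0.003 and 0.003 m and angle between board's own z axis and vertical below 0.06 rad and contact force between board and plate between 6 and 15 N and value of joint plate_travel between 0.0015 and 0.0085 m and contact force between the fingers and board above 3 N and linear speed of board below 0.01 m/s); the arm keeps its last pose, push and grip.
It fails at once if the plate is rammed: more than 30 N on the rails (contact force between board and plate above 30 N).
It fails at once if another thing on the bench is displaced by more than 3 cm (distance of any of multimeter, screwdriver, green_board, spare_board, cutters, tweezers, lead_box, clip_r, clip_k, pen from where it was at the start of the episode above 0.03 m).
It also fails if it takes over 42 s, if anything falls off the work surface, if the arm or the gripper's body presses on something with over 40 N, if the wrist force passes 120 N, or if a joint passes its speed limit or range.

ROBOT

A 7-joint arm with a two-finger parallel gripper is mounted at the origin on a cart in front of the work surface, level with it; the furniture and walls round the work are solid. World frame = base frame: x ahead of the robot, y to its left, z up, the work surface at z = 0. Lengths are in m, angles in rad, forces in N, time in s.
With the tool pointing down it reaches from about 0.4 to 0.875 m from the base axis. Payload 19.3 kg.
Tool frame: the origin (TCP) lies at the very end of the fingers, on their centre line; the grasp point (between the pads) lies 19 mm behind it; z points along the fingers, y is the line along which they close (so a half turn about z gives the same grasp; the last joint's range is limited). The gripper opens to 85 mm and grips with 20 to 120 N. Pads are 22 mm wide; open, the fingers measure 114 mm over their backs; the gripper's body (76 mm by 85 mm) begins 54 mm behind the grasp point. The pads swing forward as they close: fully open they stand 13 mm farther back than shut.
Start: joints at [-1.37, 0.521, -0.036, 1.599, 0.021, 1.021, -0.113], TCP at [0.167, 0.602, 0.231] pointing down, gripper open.
Joint ranges: [-2.91, 2.91], [-0.3, 2.13], [-1.5, 1.42], [0.17, 2.43], [-1.26, 4.41], [0.16, 1.93], [-2.52, 2.52]. Speed limits (rad/s): [1.89, 1.89, 2.39, 2.39, 3.01, 3.01, 3.01].

INTERFACE

Orientations are given as [roll, pitch, yaw] about the fixed x, y, z axes, in that order (R = Rz(yaw) Ry(pitch) Rx(roll)).
In Python, from workcell import bot gives the robot as it stands.
- The arm moves only by the shell command python3 -m crank 'ROWS' [FORCE]. ROWS is a JSON object of lists of equal length, an entry for each row: "travel": the shift along the world's x, y, z in cm, a list of three; "turn": the turn, a rotation vector about the world's x, y, z in degrees, a list of three; "gripper": the closure, from 0 (fully open) to 1 (shut). A call has exactly 5 rows; each row is the pose to reach, as a shift and turn from the pose commanded when the call began; what a row does not reach only later rows make up. A row lasts 1/10 s, in which the tool goes at most 50 mm and 8.59 degrees, less where a joint would pass 70% of its speed; a pose out of reach is approached as far as the arm can. A call with a gripper value outside its range is refused whole. The fingers move at their own pace and stop on an object; FORCE is the grip in N (left out, the last holds). Time passes only in rows, so rows that repeat a pose let the fingers close, or fill a call up. It gives the time, the measured TCP pose, the force, the opening and the grip force at its end, in the units of the state.
- bot.observe(): the state, without advancing time (a new reading comes with each control period).
- bot.grab_frame(name): name is "scene" or "top" or "wrist"; returns a dict with "pixels" (420x560x3 uint8, red, green, blue), "fx", "fy", "cx", "cy" (pixels), "extrinsics" (4x4, takes a point from world to camera coordinates). Camera axes: x right, y down, z forward; pixel columns grow to the right and rows downward; lengths in m; the calibration is good to about 2 mm. A picture is of the moment at which its call begins. There is no depth.
- bot.job_done(): hands the job in; it is judged then, once.
The state is a dict: "clock": time; "qpos": joint angles; "qd": joint speeds; "joint_efforts": joint torques, N m; "position": TCP position; "tool_rot": TCP orientation; "force": force on the tool from outside, world axes, zero at the start; "moment": the same for the moment, N m; "grip_width": finger opening in m; "finger_force": force on a finger pad.
Only numpy, scipy, OpenCV 4.12 (cv2) and the standard library are available. Lean on these libraries where they do the work, as an engineer would, in place of code of your own. Each camera call takes 0.05 s, during which the arm holds its last target. There are 200 camera calls.

## Working session

There is one attempt and no reset: what is moved stays moved. The work goes in short steps, Python scripts to look and compute and a shell command to move; the robot and the scene stay as the last step left them, time stands still between calls to the robot, and variables do not carry over. Pictures are saved under pics/ and viewed, at most 10 in all, crops included, and the job is handed in when it is done.

```bash
mkdir -p pics; ls
python3 - <<'E'
from workcell import bot
import cv2,pickle
print(bot.observe())
for n in("scene","top"):
    f=bot.grab_frame(n);pickle.dump(f,open(f"pics/{n}0.pkl","wb"))
    cv2.imwrite(f"pics/{n}0.png",cv2.cvtColor(f["pixels"],cv2.COLOR_RGB2BGR));print(n,f["fx"],f["fy"],f["cx"],f["cy"],f["extrinsics"])
E
```

```text
pics
{'clock': 0.0, 'qpos': array([-1.37017709,  0.52199254, -0.03629836,  1.60001382,  0.02117785,
        1.02111456, -0.11283395]), 'qd': array([-0.00117762,  0.0003424 ,  0.00176799,  0.00181603,  0.00108315,
       -0.00035733, -0.00189068]), 'joint_efforts': array([-5.32435515e-04, -9.27083874e+01,  1.97979301e+00, -3.69957411e+01,
        1.78706681e-02,  7.65691133e-03,  3.89612950e-06]), 'position': array([0.16715488, 0.60187274, 0.23073736]), 'tool_rot': array([-3.14045129e+00,  7.84662021e-05,  2.87069287e+00]), 'force': array([ 0.54159965, -0.3073396 , -0.31532507]), 'moment': array([-0.04250504,  0.01320876, -0.01449827]), 'finger_force': 0.0, 'grip_width': 0.08472133830449581}
scene 400.86644770826007 400.86644770826007 271.63319572294614 209.5758474990998 [[ 0.65992143 -0.75126224 -0.01042802 -0.40931371]
 [-0.56455236 -0.48665855 -0.6666664   0.31482144]
 [ 0.49576641  0.44583461 -0.74528328  1.08046426]
 [ 0.          0.          0.          1.        ]]
top 387.839835930579 387.839835930579 275.58188156655774 211.404677763898 [[-0.01569625 -0.99982017  0.01064199 -0.09058629]
 [-0.99481735  0.01454659 -0.10063214  0.53286061]
 [ 0.10045924 -0.01216638 -0.99486679  1.27422116]
 [ 0.          0.          0.          1.        ]]
```

View pics/top0.png

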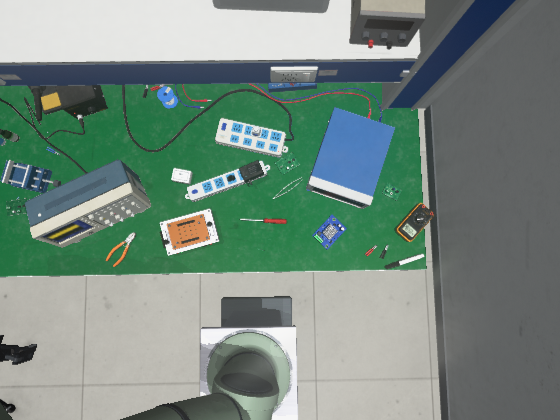

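View pics/scene0.png

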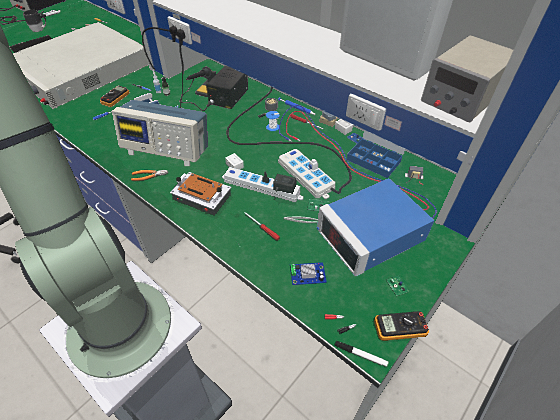

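Top view: the blue board is at about (330,232) and the fixture at (189,232). The black header still has to be identified. Next I crop both things and compute rough positions.

```bash
cat > h.py <<'E'
import numpy as np,cv2,pickle
from workcell import bot
def grab(n,name):
    f=bot.grab_frame(n);pickle.dump(f,open(f"pics/{name}.pkl","wb"));return f
def load(name): return pickle.load(open(f"pics/{name}.pkl","rb"))
def ray(f,uv,z):
    E=f["extrinsics"];R=E[:3,:3];c=-R.T@E[:3,3]
    d=R.T@np.array([(uv[0]-f["cx"])/f["fx"],(uv[1]-f["cy"])/f["fy"],1])
    return c+d*(z-c[2])/d[2]
def proj(f,p):
    q=f["extrinsics"]@np.append(p,1);return np.array([f["fx"]*q[0]/q[2]+f["cx"],f["fy"]*q[1]/q[2]+f["cy"]])
def crop(f,x0,y0,x1,y1,s):
    return cv2.resize(cv2.cvtColor(f["pixels"],cv2.COLOR_RGB2BGR)[y0:y1,x0:x1],None,fx=s,fy=s,interpolation=cv2.INTER_CUBIC)
E
python3 - <<'E'
from h import *
t=load("top0");s=load("scene0")
a=crop(t,150,200,230,260,5);b=crop(t,300,205,360,265,5)
c=crop(s,165,165,245,225,5);d=crop(s,280,250,340,310,5)
cv2.imwrite("pics/c1.png",np.vstack([np.hstack([a,b]),np.hstack([c,d])]) )if a.shape[0]==b.shape[0] else print(a.shape,b.shape)
for uv in[(330,232),(189,232)]: print(ray(t,uv,0.0),ray(t,uv,0.05))
E
```

```text
[ 0.46081685 -0.28363703  0.        ] [ 0.45854246 -0.27604331  0.05      ]
[0.46811067 0.19652469 0.        ] [0.46556048 0.18596164 0.05      ]
```

View pics/c1.png

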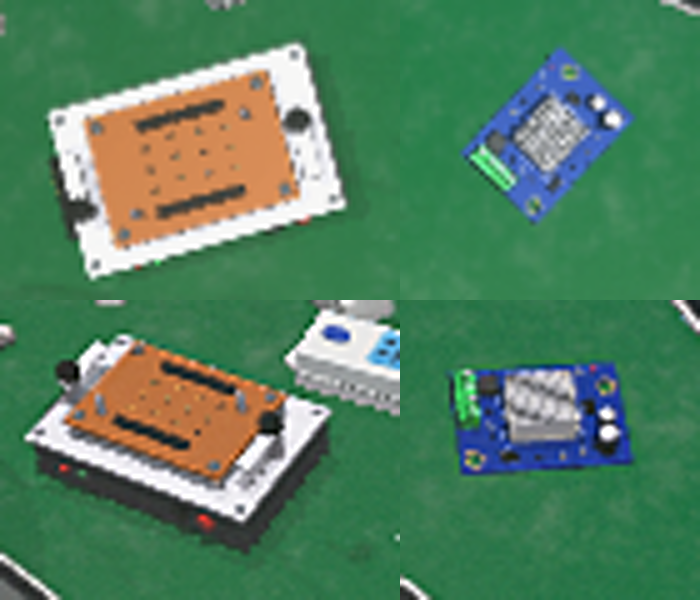

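Header is at the image-left end of the fixture, so fixture yaw is about 16°. The board's terminal block points left and down, so board yaw is about 48°. I stop over the fixture first and use the wrist camera.

```bash
python3 -m crank '{"travel":[[3,-4,1],[6,-8,2],[9,-12,4],[12,-16,5],[15,-20,6]],"turn":[[0,0,-6],[0,0,-12],[0,0,-18],[0,0,-24],[0,0,-30]],"gripper":[0,0,0,0,0]}'
python3 -m crank '{"travel":[[3,-4,0],[6,-8,0],[9,-12,0],[11,-16,0],[11,-20,0]],"turn":[[0,0,-6],[0,0,-12],[0,0,-18],[0,0,-24],[0,0,-29]],"gripper":[0,0,0,0,0]}'
python3 -m crank '{"travel":[[0,-1,0],[0,-1,0],[0,-1,0],[0,-1,0],[0,-1,0]],"turn":[[0,0,0],[0,0,0],[0,0,0],[0,0,0],[0,0,0]],"gripper":[0,0,0,0,0]}'
python3 - <<'E'
from h import *
f=grab("wrist","w1");o=bot.observe();print(o["position"],o["tool_rot"])
E=f["extrinsics"];print(f["fx"],f["cx"],f["cy"],-E[:3,:3].T@E[:3,3]);print(E)
cv2.imwrite("pics/w1.png",crop(f,0,0,560,420,1))
E
```

```text
clock: 0.6
position: [0.3135, 0.4065, 0.2903]
tool_rot: [3.141, -0.0, 2.343]
force: [2.1, 0.1, 0.3]
grip_width: 0.0851
finger_force: 0.0
clock: 1.1
position: [0.4243, 0.206, 0.2895]
tool_rot: [3.141, 0.001, 1.835]
force: [0.1, 0.0, -0.3]
grip_width: 0.0859
finger_force: 0.0
clock: 1.6
position: [0.4224, 0.1993, 0.2896]
tool_rot: [-3.141, 0.0, 1.843]
force: [-0.3, -1.1, 0.4]
grip_width: 0.0852
finger_force: 0.0
[0.42250416 0.19910957 0.28964422] [-3.14136745e+00  4.96432868e-05  1.84266533e+00]
355.1491846722222 279.8214604564866 205.64096504542533 [0.40045145 0.27929572 0.43079973]
[[ 9.63162100e-01  2.68921076e-01  4.73155557e-04 -4.61012001e-01]
 [ 2.54394791e-01 -9.11702692e-01  3.22616633e-01  1.37787442e-02]
 [ 8.71897893e-02 -3.10611745e-01 -9.46529600e-01  4.59601948e-01]
 [ 0.00000000e+00  0.00000000e+00  0.00000000e+00  1.00000000e+00]]
```

View pics/w1.png

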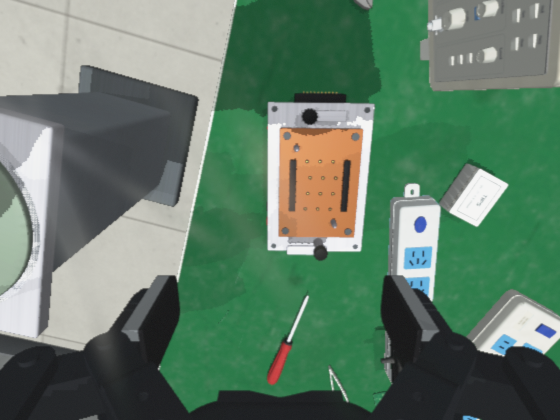

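The wrist view shows the fixture with the header at the top (320,97), plate (320,183), rails (293,185) and (346,186), and pins (296,148) and (333,223). I go lower for a second view and locate the pins in both.

```bash
python3 -m crank '{"travel":[[1,0,-4],[2,0,-8],[3,0,-10],[3,0,-10],[3,0,-10]],"turn":[[0,0,0],[0,0,0],[0,0,0],[0,0,0],[0,0,0]],"gripper":[0,0,0,0,0]}'
python3 - <<'E'
from h import *
f=grab("wrist","w2");o=bot.observe();print(o["position"],o["tool_rot"])
w1=load("w1")
cv2.imwrite("pics/w2.png",np.hstack([crop(f,160,20,400,320,2.0)[:600], crop(w1,260,90,380,260,2.5)[:600] if 0 else crop(w1,262,90,382,260,2.6)[:600].repeat(1,0) if 0 else np.zeros((600,2,3),np.uint8)]))
for g,n in((w1,"w1"),(f,"w2")):
    hsv=cv2.cvtColor(g["pixels"],cv2.COLOR_RGB2HSV)
    m=cv2.inRange(hsv,(5,90,60),(18,255,255))
    cs=max(cv2.findContours(cv2.morphologyEx(m,cv2.MORPH_CLOSE,np.ones((9,9))),0,2)[0],key=cv2.contourArea)
    pts=np.array([ray(g,p,.055)[:2] for p in cs[:,0]]).astype(np.float32)
    r=cv2.minAreaRect(pts);print(n,"plate",r)
    box=np.zeros(m.shape,np.uint8);cv2.fillConvexPoly(box,cv2.convexHull(cs),255)
    dark=((hsv[...,2]<70)&(box>0)).astype(np.uint8)
    N,_,st,ce=cv2.connectedComponentsWithStats(dark)
    for i in range(1,N):
        if st[i,4]>100:print(" rail",ce[i],st[i],ray(g,ce[i],.059))
E
```

```text
clock: 2.15
position: [0.4526, 0.1984, 0.1902]
tool_rot: [-3.141, 0.0, 1.841]
force: [0.6, -1.4, 0.9]
grip_width: 0.0855
finger_force: 0.0
[0.45274684 0.19859056 0.19076938] [ 3.14081429e+00 -3.23896479e-04  1.84120870e+00]
w1 plate ((0.46939027309417725, 0.19036534428596497), (0.08632166683673859, 0.1225103810429573), 14.848456382751465)
 rail [345.04615385 185.11923077] [341 161   9  50 260] [0.4965249  0.19895476 0.059     ]
w2 plate ((0.4695086181163788, 0.19029700756072998), (0.08645989745855331, 0.1229235902428627), 14.818126678466797)
 rail [332.05696203 206.43881857] [327 174  11  67 474] [0.49659374 0.1996306  0.059     ]
 rail [261.70440252 213.50943396] [259 198   7  33 159] [0.4431529  0.17849352 0.059     ]
```

View pics/w2.png

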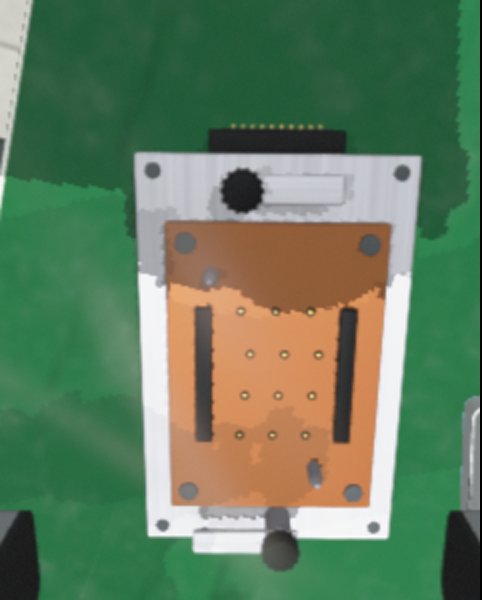

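```bash
python3 -m crank '{"travel":[[0,-5,1],[0,-10,1],[0,-15,1],[0,-20,1],[0,-25,1]],"turn":[[0,0,6],[0,0,12],[0,0,18],[0,0,24],[0,0,30]],"gripper":[0,0,0,0,0]}'
python3 -m crank '{"travel":[[0,-5,0],[0,-10,0],[0,-15,-1],[0,-20,-3],[0,-23,-3]],"turn":[[0,0,2],[0,0,2],[0,0,2],[0,0,2],[0,0,2]],"gripper":[0,0,0,0,0]}'
python3 -m crank '{"travel":[[0,0,0],[0,0,0],[0,0,0],[0,0,0],[0,0,0]],"turn":[[0,0,0],[0,0,0],[0,0,0],[0,0,0],[0,0,0]],"gripper":[0,0,0,0,0]}'
python3 - <<'E'
from h import *
w2=load("w2");c=np.array([.4695,.1903]);t=np.radians(14.83);R=np.array([[np.cos(t),-np.sin(t)],[np.sin(t),np.cos(t)]])
for p in((-.026,.042),(.018,-.042)):
    q=c+R@np.array(p);print(q,[proj(w2,np.append(q,z)).round(1) for z in(.055,.073)])
f=grab("wrist","w3");o=bot.observe();print(o["position"],o["tool_rot"])
hsv=cv2.cvtColor(f["pixels"],cv2.COLOR_RGB2HSV)
m=cv2.inRange(hsv,(110,100,40),(128,255,255))
cs=max(cv2.findContours(cv2.morphologyEx(m,cv2.MORPH_CLOSE,np.ones((9,9))),0,2)[0],key=cv2.contourArea)
r=cv2.minAreaRect(np.array([ray(f,p,.002)[:2] for p in cs[:,0]]).astype(np.float32));print(r)
x,y,w,h=cv2.boundingRect(cs);print(x,y,w,h)
cv2.imwrite("pics/w3.png",crop(f,max(x-30,0),max(y-30,0),x+w+30,y+h+30,2.5)[:600,:800])
E
```

```text
clock: 2.7
position: [0.4528, -0.0516, 0.2015]
tool_rot: [3.139, 0.002, 2.368]
force: [0.7, 0.2, 0.3]
grip_width: 0.0854
finger_force: 0.0
clock: 3.2
position: [0.4521, -0.2825, 0.1699]
tool_rot: [-3.142, 0.001, 2.397]
force: [-0.9, 0.5, 0.1]
grip_width: 0.0856
finger_force: 0.0
clock: 3.7
position: [0.4532, -0.2793, 0.1702]
tool_rot: [3.141, 0.001, 2.4]
force: [-0.8, 0.1, -0.2]
grip_width: 0.0857
finger_force: 0.0
[0.43361609 0.22424621] [array([264.8, 155.9]), array([263.9, 160.6])]
[0.49765039 0.15430618] [array([316.1, 253.2]), array([318.3, 263.1])]
[ 0.45305516 -0.27940007  0.17008872] [3.14126121e+00 3.34443467e-04 2.39931671e+00]
((0.4639919102191925, -0.27928221225738525), (0.06812655925750732, 0.09879429638385773), 45.622711181640625)
250 135 79 107
```

View pics/w3.png

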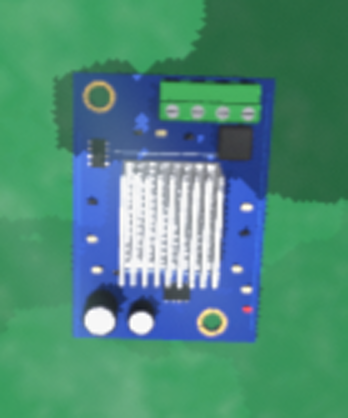

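The board lies with terminal block up in the image, hole A ring at about (259,143), hole B at about (304,233). I cross-check with ring centroids and refine the pins.

Run:
```python
from h import *
f=load("w3");hsv=cv2.cvtColor(f["pixels"],cv2.COLOR_RGB2HSV)
P=[]
for u,v in((259.2,143.4),(304.4,233.4)):
    u0,v0=int(u)-10,int(v)-10
    H=hsv[v0:v0+21,u0:u0+21]
    b=(cv2.inRange(H,(100,110,40),(130,255,255))==0).astype(np.uint8)
    N,l,st,ce=cv2.connectedComponentsWithStats(b);i=l[8:13,8:13];i=np.bincount(l[4:17,4:17].ravel())[1:].argmax()+1
    c=ce[i]+[u0,v0];print(c,st[i]);P.append(ray(f,c,.002)[:2]);print(P[-1])
d=P[0]-P[1];yaw=np.arctan2(d[1],d[0])-np.arctan2(84,-44)
R=lambda t:np.array([[np.cos(t),-np.sin(t)],[np.sin(t),np.cos(t)]])
print("len",np.linalg.norm(d),"expected",np.hypot(44,84)/1000,"yaw",np.degrees(yaw),"ctr",(P[0]+P[1])/2-R(yaw)@[-.004,0])
for n,g in(("w1",load("w1")),("w2",load("w2"))):
  for q in((.43362,.22425),(.49765,.15431)):
    a=proj(g,np.append(q,.066));u0,v0=int(a[0])-14,int(a[1])-14
    H=cv2.cvtColor(g["pixels"],cv2.COLOR_RGB2HSV)[v0:v0+29,u0:u0+29]
    b=((H[...,1]<95)&(H[...,2]>60)).astype(np.uint8)
    N,l,st,ce=cv2.connectedComponentsWithStats(b)
    for i in range(1,N):
        if st[i,4]>8:print(n,"pin pred",a.round(1),"blob",ce[i]+[u0,v0],st[i],"pos@.066",ray(g,ce[i]+[u0,v0],.066)[:2])
```

```text
[259.28846154 143.28846154] [  4   4  14  14 156]
[ 0.41600245 -0.26882874]
[304.29268293 233.5203252 ] [  4   5  13  12 123]
[ 0.50643114 -0.29612957]
len 0.094459960329453 expected 0.09482615672903758 yaw 45.5547211627266 ctr [ 0.46401771 -0.27962348]
w1 pin pred [296.3 148.2] blob [286.675 136.225] [ 1  0  8  6 40] pos@.066 [0.4207058  0.23332451]
w1 pin pred [296.3 148.2] blob [296. 148.] [12 11  5  7 31] pos@.066 [0.43323931 0.22437091]
w1 pin pred [296.3 148.2] blob [292.64705882 161.05882353] [ 8 26  6  3 17] pos@.066 [0.43372967 0.21038245]
w1 pin pred [333.9 224.6] blob [333.46511628 223.39534884] [12  9  6 10 43] pos@.066 [0.49667286 0.15555498]
w1 pin pred [333.9 224.6] blob [346.125 231.5  ] [26 19  3  6 16] pos@.066 [0.51330721 0.15013119]
w1 pin pred [333.9 224.6] blob [333.  237.5] [ 0 27 29  2 58] pos@.066 [0.50153193 0.13929097]
w2 pin pred [264.3 158.7] blob [253.04761905 144.9047619 ] [ 0  0  8  3 21] pos@.066 [0.42292877 0.23207563]
w2 pin pred [264.3 158.7] blob [264.48351648 158.12087912] [10  9 10 12 91] pos@.066 [0.43367447 0.22471733]
w2 pin pred [317.4 259.1] blob [316.8902439  256.79268293] [10  5  8 15 82] pos@.066 [0.49659217 0.15626064]
w2 pin pred [317.4 259.1] blob [317. 273.] [ 0 28 29  1 29] pos@.066 [0.50123377 0.14177495]
```

Measurements agree: the hole spacing is 94.5 against 94.8 mm, and the pins are within 1–2 mm of their predicted spots. Board (0.464,-0.2795) yaw 45.6°; fixture (0.4695,0.1905) yaw 14.8°. Descend and grip.

```bash
python3 -m crank '{"travel":[[1.1,0,-3],[1.1,0,-7],[1.1,0,-11],[1.1,0,-13],[1.1,0,-14]],"turn":[[0,0,-1.9],[0,0,-1.9],[0,0,-1.9],[0,0,-1.9],[0,0,-1.9]],"gripper":[0,0,0,0,0]}'
python3 -m crank '{"travel":[[0,0,-1],[0,0,-1.8],[0,0,-2.2],[0,0,-2.6],[0,0,-2.6]],"turn":[[0,0,0],[0,0,0],[0,0,0],[0,0,0],[0,0,0]],"gripper":[0,0,0,0,0]}'
python3 -c "
from workcell import bot;o=bot.observe();print(o['position'],o['tool_rot'],o['force'])"
```

```text
clock: 4.25
position: [0.463, -0.2794, 0.028]
tool_rot: [-3.141, -0.002, 2.365]
force: [0.3, 0.2, 0.1]
grip_width: 0.0857
finger_force: 0.0
clock: 4.75
position: [0.4638, -0.2801, 0.0038]
tool_rot: [3.142, 0.0, 2.365]
force: [0.0, 0.3, 0.4]
grip_width: 0.0855
finger_force: 0.0
[ 0.46378464 -0.28010282  0.0037863 ] [3.14150939e+00 9.66095109e-05 2.36491983e+00] [0.04745084 0.34577615 0.38251493]
```

```bash
for i in 1 2; do python3 -m crank '{"travel":[[0,0,0],[0,0,0],[0,0,0],[0,0,0],[0,0,0]],"turn":[[0,0,0],[0,0,0],[0,0,0],[0,0,0],[0,0,0]],"gripper":[1,1,1,1,1]}' 70; done
python3 -m crank '{"travel":[[0,0,1],[0,0,3],[0,0,6],[0,0,9],[0,0,12]],"turn":[[0,0,0],[0,0,0],[0,0,0],[0,0,0],[0,0,0]],"gripper":[1,1,1,1,1]}' 70
```

```text
clock: 5.25
position: [0.4638, -0.2802, 0.0042]
tool_rot: [3.141, 0.0, 2.365]
force: [-1.9, 0.7, 9.7]
grip_width: 0.0325
finger_force: 70.6
clock: 5.75
position: [0.4638, -0.2802, 0.0042]
tool_rot: [3.141, 0.0, 2.365]
force: [-1.9, 1.4, 10.2]
grip_width: 0.0324
finger_force: 70.6
clock: 6.25
position: [0.4635, -0.28, 0.1255]
tool_rot: [3.142, 0.0, 2.365]
force: [0.0, -0.7, -2.3]
grip_width: 0.0326
finger_force: 69.6
```

Gripped and lifted. Carry to above the fixture with a -30.8° turn.

```bash
python3 -m crank '{"travel":[[0,4,1],[0,8,2],[0,13,3],[0,18,3],[0,23,3]],"turn":[[0,0,-3],[0,0,-6],[0,0,-9],[0,0,-12],[0,0,-15]],"gripper":[1,1,1,1,1]}'
python3 -m crank '{"travel":[[0.1,5,0],[0.2,10,0],[0.3,15,0],[0.5,20,0],[0.6,23,0]],"turn":[[0,0,-3],[0,0,-6],[0,0,-9],[0,0,-12],[0,0,-15.8]],"gripper":[1,1,1,1,1]}'
python3 -m crank '{"travel":[[0,0.5,-1],[0,1,-2],[0,1,-3],[0,1,-3],[0,1,-3]],"turn":[[0,0,0],[0,0,0],[0,0,0],[0,0,0],[0,0,0]],"gripper":[1,1,1,1,1]}'
python3 - <<'E'
from h import *
f=grab("wrist","w4");o=bot.observe();print(o["position"],o["tool_rot"],o["force"])
cv2.imwrite("pics/w4.png",crop(f,120,100,440,420,1.8))
E
```

```text
clock: 6.75
position: [0.4635, -0.0492, 0.1547]
tool_rot: [3.14, 0.0, 2.101]
force: [0.8, -0.4, -0.2]
grip_width: 0.0327
finger_force: 69.8
clock: 7.25
position: [0.4691, 0.183, 0.1543]
tool_rot: [3.141, -0.001, 1.829]
force: [1.4, -0.1, -0.8]
grip_width: 0.0327
finger_force: 69.7
clock: 7.75
position: [0.4698, 0.1876, 0.1237]
tool_rot: [-3.141, 0.0, 1.826]
force: [0.5, -0.4, -0.8]
grip_width: 0.0325
finger_force: 69.7
[0.46999536 0.18791879 0.12397779] [3.14159215e+00 1.24130638e-04 1.82589483e+00] [ 0.21973031 -0.25104953 -2.03789515]
```

View pics/w4.png

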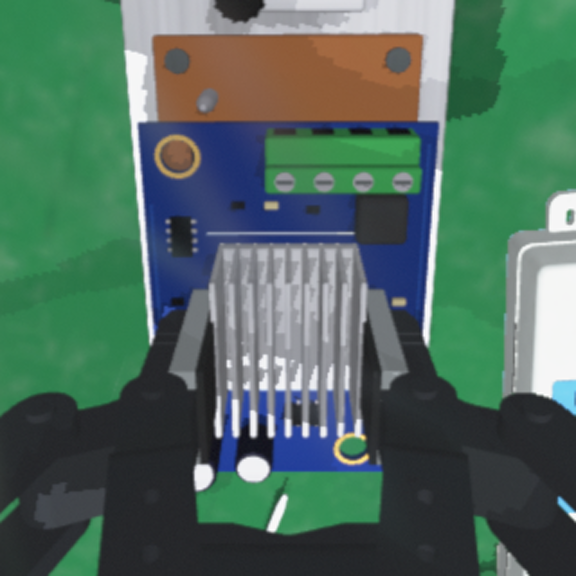

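Both rings are visible in the held board: A at (218.9,187.2), B at (316.1,349.4); pin A shows ahead at about (235,156). Measure the holes at their known height.

```bash
cat > m.py <<'E'
from h import *
def rings(f,z,g=((218.9,187.2),(316.1,349.4)),r=17):
    hsv=cv2.cvtColor(f["pixels"],cv2.COLOR_RGB2HSV);P=[]
    for u,v in g:
        u0,v0=int(u)-r,int(v)-r
        H=hsv[v0:v0+2*r+1,u0:u0+2*r+1]
        b=cv2.inRange(H,(14,60,90),(32,255,255))
        N,l,st,ce=cv2.connectedComponentsWithStats(b);i=st[1:,4].argmax()+1
        e=cv2.fitEllipse(cv2.convexHull(np.argwhere(l==i)[:,::-1].astype(np.float32)));c=np.array(e[0])+[u0,v0]
        print(c,st[i],np.round(e[1],1));P.append(ray(f,c,z)[:2]);print(P[-1])
    d=P[0]-P[1];yaw=np.arctan2(d[1],d[0])-np.arctan2(84,-44)
    R=np.array([[np.cos(yaw),-np.sin(yaw)],[np.sin(yaw),np.cos(yaw)]])
    ctr=(P[0]+P[1])/2-R@[-.004,0]
    print("len",np.linalg.norm(d),"yaw",np.degrees(yaw),"ctr",ctr,"need cm",(np.array([.4695,.1905])-ctr)*100)
E
python3 - <<'E'
from m import *
rings(load("w4"),.1218)
E
```

```text
[218.05882263 186.5229187 ] [  5   5  25  24 221] [23.6 25.4]
[0.43445017 0.22248511]
[315.11879539 349.22982216] [ 7  9 19 17 88] [16.5 19.7]
[0.49732214 0.15272401]
len 0.093912170529931 yaw 14.380681801939554 ctr [0.46976082 0.18859801] need cm [-0.02608232  0.19019858]
```

```bash
python3 -m crank '{"travel":[[-0.05,0.2,-1],[-0.05,0.2,-2],[-0.05,0.2,-3],[-0.05,0.2,-3.8],[-0.05,0.2,-3.8]],"turn":[[0,0,0.2],[0,0,0.2],[0,0,0.2],[0,0,0.2],[0,0,0.2]],"gripper":[1,1,1,1,1]}'
python3 -m crank '{"travel":[[0,0,0],[0,0,0],[0,0,0],[0,0,0],[0,0,0]],"turn":[[0,0,0],[0,0,0],[0,0,0],[0,0,0],[0,0,0]],"gripper":[1,1,1,1,1]}'
python3 - <<'E'
from m import *
f=grab("wrist","w5");o=bot.observe();print(o["position"],o["tool_rot"],o["force"])
rings(f,o["position"][2]-.0022)
cv2.imwrite("pics/w5.png",np.hstack([crop(f,190,160,250,220,6),crop(f,285,320,345,380,6)]))
E
```

```text
clock: 8.3
position: [0.4686, 0.1905, 0.0845]
tool_rot: [-3.14, 0.001, 1.831]
force: [0.2, 0.3, -0.8]
grip_width: 0.0324
finger_force: 69.7
clock: 8.8
position: [0.4693, 0.191, 0.0859]
tool_rot: [3.141, -0.0, 1.831]
force: [0.2, 0.1, -0.2]
grip_width: 0.0326
finger_force: 69.7
[0.46926133 0.19101338 0.08589723] [ 3.14136093e+00 -1.20382183e-04  1.83095973e+00] [-0.03355613 -0.35137157 -1.20976411]
[218.02507973 186.50051117] [  5   5  25  24 205] [23.6 25.1]
[0.43366638 0.22556744]
[314.97783852 349.25996399] [ 7  9 19 17 86] [16.  19.8]
[0.49699769 0.15594193]
len 0.09411995846242127 yaw 14.643657150868606 ctr [0.46920211 0.19176591] need cm [ 0.0297894 -0.1265911]
```

View pics/w5.png

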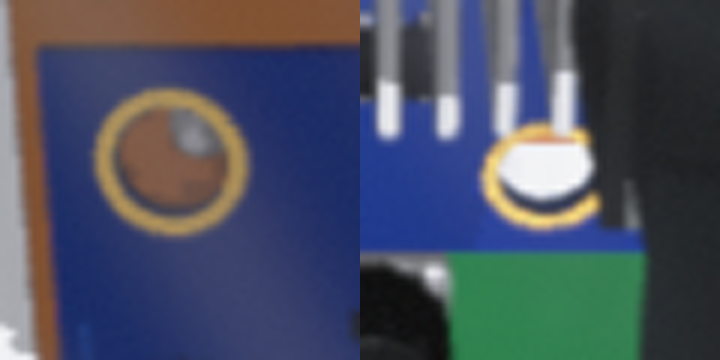

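The pin A tip shows in hole A's upper right, at about px (221.7,181.7); check it against the predicted projection.

Run:
```python
from m import *
f=load("w5")
for z in(.066,.073):print(proj(f,[.4336,.2245,z]))
H=cv2.cvtColor(f["pixels"],cv2.COLOR_RGB2HSV)[174:200,206:230]
b=((H[...,1]<70)&(H[...,2]>70)).astype(np.uint8)
N,l,st,ce=cv2.connectedComponentsWithStats(b)
for i in range(1,N):
    if st[i,4]>4: c=ce[i]+[206,174];print(c,st[i],[ray(f,c,z)[:2] for z in(.066,.07)])
# where a pin at hole centre would appear, tip 73mm
print(proj(f,[.43367,.22557,.071]))
```

```text
[223.6252204  178.30955985]
[221.30229149 182.20617201]
[217.07407407 176.62962963] [ 0  0 24  9 27] [array([0.43048077, 0.22450483]), array([0.43091953, 0.22566424])]
[221.68421053 181.87719298] [12  4  9  9 57] [array([0.43307908, 0.22258074]), array([0.43345334, 0.22378791])]
[216.06521739 192.26086957] [ 3 11 18 11 46] [array([0.43155683, 0.21692471]), array([0.43196887, 0.21827228])]
[216.93103448 196.10344828] [ 0 15 24 11 29] [array([0.43233734, 0.21516274]), array([0.43273001, 0.21655405])]
[222.62515685 178.88578768]
```

The tip agrees with prediction at (221.3,182.2), so a -1.1 mm shift in y is needed. Shift, then descend slowly.

```bash
python3 -m crank '{"travel":[[0.01,-0.12,0],[0.01,-0.12,-0.3],[0.01,-0.12,-0.6],[0.01,-0.12,-0.9],[0.01,-0.12,-0.9]],"turn":[[0,0,0],[0,0,0],[0,0,0],[0,0,0],[0,0,0]],"gripper":[1,1,1,1,1]}'
python3 -m crank '{"travel":[[0,0,-0.1],[0,0,-0.2],[0,0,-0.3],[0,0,-0.4],[0,0,-0.4]],"turn":[[0,0,0],[0,0,0],[0,0,0],[0,0,0],[0,0,0]],"gripper":[1,1,1,1,1]}'
python3 - <<'E'
from m import *
f=grab("wrist","w6");o=bot.observe();print(o["position"],o["tool_rot"],o["force"],o["moment"])
rings(f,o["position"][2]-.0022)
cv2.imwrite("pics/w6.png",np.hstack([crop(f,190,160,250,220,6),crop(f,285,320,345,380,6)]))
E
```

```text
clock: 9.35
position: [0.4691, 0.1896, 0.0763]
tool_rot: [-3.141, 0.0, 1.831]
force: [-0.6, -0.5, -0.5]
grip_width: 0.0328
finger_force: 69.7
clock: 9.85
position: [0.4693, 0.1897, 0.0727]
tool_rot: [-3.141, 0.0, 1.831]
force: [0.3, 0.8, -0.4]
grip_width: 0.0322
finger_force: 69.7
[0.46926995 0.18969639 0.07272745] [-3.14145734e+00  1.24036937e-05  1.83086656e+00] [ 0.53420053  0.80572652 -1.15450975] [-0.05274209  0.03967772  0.0468563 ]
[218.02507973 186.50051117] [  5   5  25  24 204] [23.6 25.1]
[0.43366921 0.22430112]
[315.09612465 349.14495468] [ 6  9 20 17 97] [16.4 19.9]
[0.4969868  0.15480578]
len 0.09401446479508183 yaw 14.690853208104421 ctr [0.46919724 0.19056786] need cm [ 0.03027628 -0.00678623]
```

View pics/w6.png

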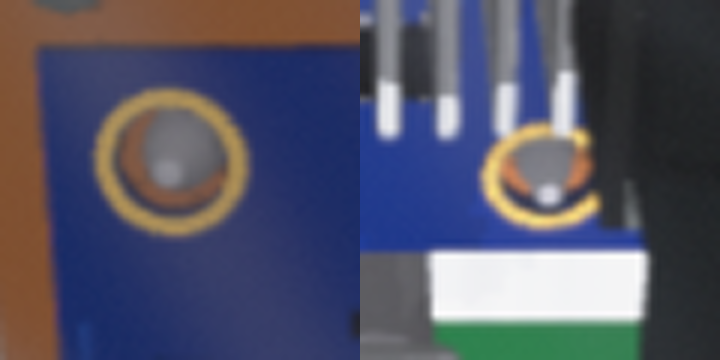

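Both pin tips are inside their holes, nearly centred. Continue down slowly.

```bash
python3 -m crank '{"travel":[[0,0,-0.1],[0,0,-0.2],[0,0,-0.3],[0,0,-0.4],[0,0,-0.5]],"turn":[[0,0,0],[0,0,0],[0,0,0],[0,0,0],[0,0,0]],"gripper":[1,1,1,1,1]}'
python3 -m crank '{"travel":[[0,0,-0.1],[0,0,-0.2],[0,0,-0.3],[0,0,-0.4],[0,0,-0.4]],"turn":[[0,0,0],[0,0,0],[0,0,0],[0,0,0],[0,0,0]],"gripper":[1,1,1,1,1]}'
python3 -c "
from workcell import bot;o=bot.observe();print(o['position'],o['tool_rot'],o['force'],o['moment'])"
```

```text
clock: 10.4
position: [0.4693, 0.1897, 0.0677]
tool_rot: [-3.141, 0.0, 1.831]
force: [-0.1, -0.6, -0.6]
grip_width: 0.0328
finger_force: 69.7
clock: 10.9
position: [0.4693, 0.1897, 0.0636]
tool_rot: [-3.141, 0.0, 1.831]
force: [0.0, -0.5, -1.8]
grip_width: 0.0326
finger_force: 69.7
[0.46929429 0.18969254 0.0636485 ] [-3.14145202e+00  3.31415790e-05  1.83081335e+00] [ 0.03949306 -0.54161398 -1.80479711] [-0.00820814  0.0192198  -0.02631073]
```

Just about at the rails (expected at TCP 0.0632), with no side load. Press in small steps, reading the force.

```bash
python3 -m crank '{"travel":[[0,0,-0.05],[0,0,-0.1],[0,0,-0.15],[0,0,-0.2],[0,0,-0.2]],"turn":[[0,0,0],[0,0,0],[0,0,0],[0,0,0],[0,0,0]],"gripper":[1,1,1,1,1]}'
python3 -m crank '{"travel":[[0,0,-0.05],[0,0,-0.1],[0,0,-0.15],[0,0,-0.15],[0,0,-0.15]],"turn":[[0,0,0],[0,0,0],[0,0,0],[0,0,0],[0,0,0]],"gripper":[1,1,1,1,1]}'
```

```text
clock: 11.4
position: [0.4693, 0.1897, 0.0618]
tool_rot: [3.142, -0.0, 1.831]
force: [-0.6, -0.9, 4.6]
grip_width: 0.0329
finger_force: 70.2
clock: 11.9
position: [0.4694, 0.1897, 0.0603]
tool_rot: [3.142, -0.0, 1.831]
force: [-1.6, -1.4, 6.6]
grip_width: 0.0326
finger_force: 70.5
```

```bash
python3 -m crank '{"travel":[[0,0,-0.05],[0,0,-0.1],[0,0,-0.15],[0,0,-0.17],[0,0,-0.17]],"turn":[[0,0,0],[0,0,0],[0,0,0],[0,0,0],[0,0,0]],"gripper":[1,1,1,1,1]}'
python3 -m crank '{"travel":[[0,0,0],[0,0,0],[0,0,0],[0,0,0],[0,0,0]],"turn":[[0,0,0],[0,0,0],[0,0,0],[0,0,0],[0,0,0]],"gripper":[1,1,1,1,1]}'
python3 - <<'E'
from m import *
f=grab("wrist","w7");o=bot.observe();print(o["position"],o["tool_rot"],o["force"],o["moment"])
rings(f,o["position"][2]-.0022)
cv2.imwrite("pics/w7.png",crop(f,120,100,440,420,1.8))
E
```

```text
clock: 12.4
position: [0.4694, 0.1897, 0.0587]
tool_rot: [3.141, -0.0, 1.831]
force: [-2.4, -0.5, 9.0]
grip_width: 0.0324
finger_force: 70.7
clock: 12.9
position: [0.4694, 0.1897, 0.0587]
tool_rot: [3.141, -0.0, 1.831]
force: [-2.6, -0.3, 9.2]
grip_width: 0.0327
finger_force: 70.7
[0.46936139 0.18973119 0.05872356] [ 3.14148174e+00 -1.24701385e-04  1.83081503e+00] [-1.88191346 -1.74407805  8.74771681] [-0.18049037  0.46342482 -0.00213392]
[218.16332245 186.18930435] [  5   5  25  23 157] [22.7 25.3]
[0.43378844 0.224453  ]
[311.97450352 347.98368359] [ 7  9 11 15 58] [12.4 15.3]
[0.49540917 0.15505251]
len 0.09280917067763654 yaw 13.955911139586695 ctr [0.46848073 0.19071746] need cm [ 0.10192707 -0.02174567]
```

View pics/w7.png

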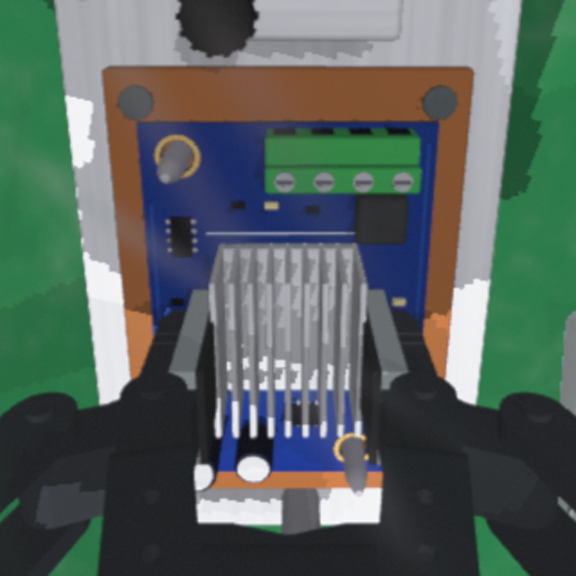

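Both pins poke through their holes, and the board is level, in place and still. The push reads 9 N plus the board's 1.2 N weight, about 10 N on the rails (plate about 4.5 mm down). I hand it in.

```bash
python3 -c "
from workcell import bot;print(bot.job_done())"
```

```text
the job is handed in; nothing more can be done
None
```

The board is over both guide pins, terminal block towards the header end, and held down with about 10 N (plate pressed about 4.5 mm, read from the arm's force and height). The job was handed in at about 13 s, with no verdict shown; you can swing the clips over.

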